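# Size a bored ring with plug gauges

### The job

Find the bore of the steel ring clamped in the gauging fixture: starting with the largest plug gauge and stepping down in order of size, push each one straight down through the guide hole, gently and never forcing it, and hang it back in the rack if the ring stops it. Leave the first plug that passes cleanly standing in the fixture, fully home with its collar flat on the guide plate, with the other two hanging upright in the rack, and leave everything else on the bench alone.

Things in the scene. Friction and masses are not known exactly. Their poses are not given: they have to be found in the camera images.
- fixture: Fixed gauging fixture, 116 x 116 mm, 60 mm high: blue base, four posts and an aluminium guide plate (top face 60 mm above the table, 8 mm thick) with one round 33 mm guide hole in its middle. The ring under test is clamped beneath it. A passing plug goes down until its collar lands on the guide plate. Origin on the table under the hole's axis; z up.
- ring_top (a point): Centre of the top face of the clamped steel ring, on the guide hole's axis, 8 mm under the guide plate's top. 16 mm thick, open below, sharp-edged; one of ring26, ring22, ring18. Its bore is 27.2, 23.2 or 19.2 mm, unknown and different from run to run: found by trying. It stops a larger plug at its top face, and also one of the right size held over about 2 mm off centre, which drops in once shifted.
- rack: Fixed wooden rack for the plug gauges, 70 mm (its x) by 250 mm (its y); its top face is 60 mm above the table and has three square 33 mm pockets, at y = -80, 0 and +80 mm on its centre line. A plug hangs in a pocket with its collar resting on the top face; any plug may go in any pocket. Origin on the table under the middle pocket.
- plug26_grip (a point): Plug gauge 26: an upright red plastic handle 22 mm across and 44 mm tall, below it a steel collar 50 mm across, 5 mm thick, then a steel rod 26 mm across, 46 mm long, foot chamfered 1.5 mm. About 260 g. Starts hanging in a rack pocket (which one varies). Point: the handle's centre, 27 mm above the collar's underside, 73 mm above the foot; z up along the plug.
- plug22_grip (a point): Plug gauge 22: an upright yellow plastic handle 22 mm across and 44 mm tall, below it a steel collar 50 mm across, 5 mm thick, then a steel rod 22 mm across, 46 mm long, foot chamfered 1.5 mm. About 210 g. Starts hanging in a rack pocket (which one varies). Point: the handle's centre, 27 mm above the collar's underside, 73 mm above the foot; z up along the plug.
- plug18_grip (a point): Plug gauge 18: an upright green plastic handle 22 mm across and 44 mm tall, below it a steel collar 50 mm across, 5 mm thick, then a steel rod 18 mm across, 46 mm long, foot chamfered 1.5 mm. About 170 g. Starts hanging in a rack pocket (which one varies). Point: the handle's centre, 27 mm above the collar's underside, 73 mm above the foot; z up along the plug.
- tape_mid (a point): Bystander, to be left alone: blue tape measure, 70 x 60 x 34 mm; the point is near its middle.
- gasket_mid (a point): Bystander, to be left alone: copper-coloured gasket ring 150 mm across, 5 mm thick; the point is near its middle.
- gasket2_mid (a point): Bystander, to be left alone: brass-coloured gasket ring 110 mm across, 6 mm thick; the point is near its middle.
- mouse_mid (a point): Bystander, to be left alone: black computer mouse, 62 mm across, 33 mm high; the point is near its middle.
- driver_mid (a point): Bystander, to be left alone: screwdriver with an orange handle, lying; the point is near its middle.
- jar_mid (a point): Bystander, to be left alone: closed jar with a blue cap, 60 mm across, 75 mm high; the point is near its middle.

How it is judged (in metres and radians):
On the way, in this order (a step that is already met when the one before it is completed fails the run):
1. the largest plug (26, red) has been tried first: its foot is at least 5 mm down in the guide hole (horizontal distance between plug26_grip and fixture below 0.009 m and z of plug26_grip in the frame of fixture below 0.128 m and angle between plug26_grip's own z axis and vertical below 0.2 rad), for 0.05 s.
2. the 26 plug passes through the ring; or, where the ring stops it, the 22 (yellow) plug is tried next, its foot at least 5 mm down in the guide hole, the 18 plug still in the rack (((horizontal distance between ring26 and fixture below 0.02 m and horizontal distance between plug26_grip and fixture below 0.004 m and z of plug26_grip in the frame of fixture below 0.105 m) or (not (horizontal distance between ring26 and fixture below 0.02 m) and (horizontal distance between plug22_grip and fixture below 0.009 m and z of plug22_grip in the frame of fixture below 0.128 m and angle between plug22_grip's own z axis and vertical below 0.2 rad) and (z of plug18_grip in the frame of rack between 0.08 and 0.0905 m and x of plug18_grip in the frame of rack between -0.015 and 0.015 m and y of plug18_grip in the frame of rack between -0.1 and 0.1 m and angle between plug18_grip's own z axis and vertical below 0.1 rad)))), for 0.05 s.
At the end, for the whole second after the job is handed in: The largest plug that passes the ring stands in the fixture, collar on the guide plate (handle centre within 4 mm of the hole's axis and 2.5 mm of its home height, tilt under 0.06 rad); the other two hang by their collars in the rack (within 15 mm of its centre line, tilt under 0.1 rad) (((horizontal distance between ring26 and fixture below 0.02 m and (horizontal distance between plug26_grip and fixture below 0.004 m and z of plug26_grip in the frame of fixture below 0.0895 m and angle between plug26_grip's own z axis and vertical below 0.06 rad) and (z of plug22_grip in the frame of rack between 0.08 and 0.0905 m and x of plug22_grip in the frame of rack between -0.015 and 0.015 m and y of plug22_grip in the frame of rack between -0.1 and 0.1 m and angle between plug22_grip's own z axis and vertical below 0.1 rad) and (z of plug18_grip in the frame of rack between 0.08 and 0.0905 m and x of plug18_grip in the frame of rack between -0.015 and 0.015 m and y of plug18_grip in the frame of rack between -0.1 and 0.1 m and angle between plug18_grip's own z axis and vertical below 0.1 rad)) or (horizontal distance between ring22 and fixture below 0.02 m and (horizontal distance between plug22_grip and fixture below 0.004 m and z of plug22_grip in the frame of fixture below 0.0895 m and angle between plug22_grip's own z axis and vertical below 0.06 rad) and (z of plug26_grip in the frame of rack between 0.08 and 0.0905 m and x of plug26_grip in the frame of rack between -0.015 and 0.015 m and y of plug26_grip in the frame of rack between -0.1 and 0.1 m and angle between plug26_grip's own z axis and vertical below 0.1 rad) and (z of plug18_grip in the frame of rack between 0.08 and 0.0905 m and x of plug18_grip in the frame of rack between -0.015 and 0.015 m and y of plug18_grip in the frame of rack between -0.1 and 0.1 m and angle between plug18_grip's own z axis and vertical below 0.1 rad)) or (horizontal distance between ring18 and fixture below 0.02 m and (horizontal distance between plug18_grip and fixture below 0.004 m and z of plug18_grip in the frame of fixture below 0.0895 m and angle between plug18_grip's own z axis and vertical below 0.06 rad) and (z of plug26_grip in the frame of rack between 0.08 and 0.0905 m and x of plug26_grip in the frame of rack between -0.015 and 0.015 m and y of plug26_grip in the frame of rack between -0.1 and 0.1 m and angle between plug26_grip's own z axis and vertical below 0.1 rad) and (z of plug22_grip in the frame of rack between 0.08 and 0.0905 m and x of plug22_grip in the frame of rack between -0.015 and 0.015 m and y of plug22_grip in the frame of rack between -0.1 and 0.1 m and angle between plug22_grip's own z axis and vertical below 0.1 rad)))); the robot touches nothing.
It fails at once if a plug gauge is forced: more than 40 N between a plug and the fixture or the ring in it (contact force between any of plug26, plug22, plug18 and fixture above 40 N or contact force between any of plug26, plug22, plug18 and ring26 above 40 N or contact force between any of plug26, plug22, plug18 and ring22 above 40 N or contact force between any of plug26, plug22, plug18 and ring18 above 40 N).
It fails at once if a bystander is moved more than 20 mm (distance of any of tape_mid, gasket_mid, gasket2_mid, mouse_mid, driver_mid, jar_mid from where it was at the start of the episode above 0.02 m).
It fails at once if a plug gauge is dropped or laid on the table (handle centre lower than 60 mm) (height (world z) of any of plug26_grip, plug22_grip, plug18_grip below 0.06 m).
It also fails if it takes over 72 s, if anything falls off the work surface, if the arm or the gripper's body presses on something with over 40 N, if the wrist force passes 120 N, or if a joint passes its speed limit or range.

### The arm

A 6-joint arm with a two-finger parallel gripper is mounted at the origin on the work surface. World frame = base frame: x ahead of the robot, y to its left, z up, the work surface at z = 0. Lengths are in m, angles in degrees, forces in N, time in s.
With the tool pointing down it reaches from about 0.35 to 0.875 m from the base axis. Payload 4.2 kg.
Tool frame: the origin (TCP) lies on the centre line of the jaws, within the pads' length; the fingertips stand 22 mm ahead of it and the grasp point (between the pads) lies 3 mm ahead of it (r.tcp_to_tips is the distance from the TCP to the fingertips, in m); z points along the fingers, y is the line along which they close (so a half turn about z gives the same grasp; the last joint's range is limited). The gripper opens to 87 mm and grips with 3 to 60 N. Pads are 19 mm wide; open, the fingers measure 117 mm over their backs; the gripper's body (75 mm by 190 mm) begins 51 mm behind the grasp point.
Start: joints at [-53.938, 22.042, 0.453, 0, -68.411, -14.817], TCP at [0.226, -0.582, 0.245] pointing down, gripper open.
Joint ranges: [-179.83, 179.83], [-69.29, 118.12], [-61.27, 80.66], [-181.25, 117.63], [-171.15, -9.14], [-177.46, 177.46]. Speed limits (degrees/s): [159.86, 159.86, 180, 180, 180, 180].

### API

Orientations are given as a 3x3 rotation matrix whose columns are the frame's x, y, z axes.
In Python, from station import r gives the robot as it stands.
- The arm moves only by the tool apply_moves, never from a script. Its argument "plan" is a list of rows, each an object with "grip": the opening, from 0 (shut) to 1 (fully open); "offset": the shift along the tool's x, y, z in cm, a list of three; "spin": the turn about the tool's z in rad. A call has 1 to 5 rows; each row is the pose to reach, as a shift and turn from the pose commanded when the call began, along the tool's axes at that moment; what a row does not reach only later rows make up. A row lasts 1/10 s, in which the tool goes at most 50 mm and 8.59 degrees, less where a joint would pass 70% of its speed; a pose out of reach is approached as far as the arm can. A call with a gripper value outside its range is refused whole. The fingers move at their own pace and stop on an object; the grip force is fixed at half the most. Time passes only in rows, so rows that repeat a pose let the fingers close. It gives the time, the measured TCP pose, the force, the opening and the grip force at its end, in the units of the state.
- r.sense(): the state, without advancing time (a new reading comes with each control period).
- r.capture(name): name is "side" or "top" or "wrist"; returns a dict with "img" (420x560x3 uint8, blue, green, red), "depth" (420x560 float32, m along the optical axis (not along the pixel's ray), 0 where there is no reading), "mtx" (3x3 intrinsics, pixels), "dist_coeffs" ([k1, k2, p1, p2, k3] as OpenCV has them; the pictures are not rectified), "R" (3x3) and "t" (3): a world point X has camera coordinates R X + t. Camera axes: x right, y down, z forward; pixel columns grow to the right and rows downward; lengths in m; the calibration is good to about 2 mm. A picture is of the moment at which its call begins.
- r.finish_job(): hands the job in; it is judged then, once.
The state is a dict: "time_s": time; "joints": joint angles; "joint_velocities": joint speeds; "effort": joint torques, N m; "tcp_pos": TCP position; "ee_rot": TCP orientation; "wrist_force": force on the tool from outside, world axes, zero at the start; "moment": the same for the moment, N m; "gripper_width": opening from 0.0 (shut) to 1.0 (fully open); "gripper_force": force on a finger pad.
Only numpy, scipy, OpenCV 4.12 (cv2) and the standard library are available. Lean on these libraries where they do the work, as an engineer would, in place of code of your own. Each camera call takes 0.05 s, during which the arm holds its last target. There are 200 camera calls.

## Working session

There is one attempt and no reset: what is moved stays moved. The work goes in short steps, Python scripts to look and compute and a tool call to move; the robot and the scene stay as the last step left them, time stands still between calls to the robot, and variables do not carry over. Pictures are saved under pics/ and viewed, at most 10 in all, crops included, and the job is handed in when it is done.

Besides the shell and the picture viewer there is one more tool, called after "Call:" in YAML: its name, and indented under it one key for each argument. apply_moves: Moves the arm, as the interface text tells. Its arguments: {"type":"object","properties":{"plan":{"type":"array"}},"required":["plan"]}

```bash
mkdir -p pics; cat > h.py <<'E'
import numpy as np, cv2
from station import r
np.set_printoptions(precision=4,suppress=True)
def cap(n,f=None):
    c=r.capture(n)
    if f: cv2.imwrite('pics/'+f,c['img'])
    return c
def ray(c,uv,z):
    """pixels -> world points on plane z"""
    p=cv2.undistortPoints(np.float64(uv).reshape(-1,1,2),c['mtx'],c['dist_coeffs']).reshape(-1,2)
    d=np.c_[p,np.ones(len(p))]@c['R']; o=-c['R'].T@c['t']
    return o+d*((z-o[2])/d[:,2])[:,None]
def toolshift(dx,R=None):
    s=r.sense(); return np.array(s['ee_rot']).T@np.array(dx)*100
E
python3 - <<'E'
from h import *
for n in('top','side'):
    c=cap(n,n+'0.png'); print(n,-c['R'].T@c['t'],c['R'][2])
s=r.sense();print(s['tcp_pos'],s['ee_rot'],s['time_s'],s['wrist_force'])
E
```

```text
top [0.482  0.0303 1.4312] [ 0.0824 -0.0177 -0.9964]
side [-0.2386  0.8148  1.0956] [ 0.5478 -0.5081 -0.6646]
[ 0.2263 -0.5821  0.2436] [[-0.9321 -0.3622 -0.0008]
 [-0.3622  0.9321  0.0017]
 [ 0.0001  0.0019 -1.    ]] 0.1 [-0.2253  0.6848 -0.5326]
```

View pics/top0.png

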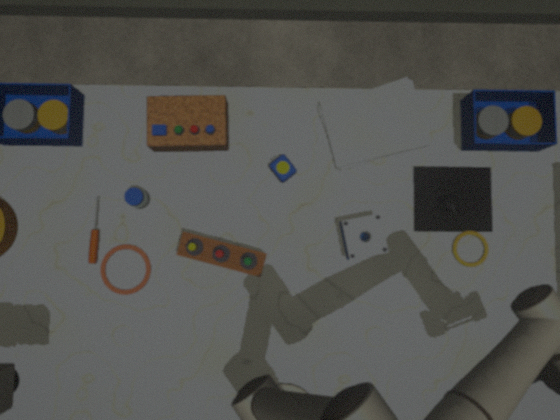

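View pics/side0.png

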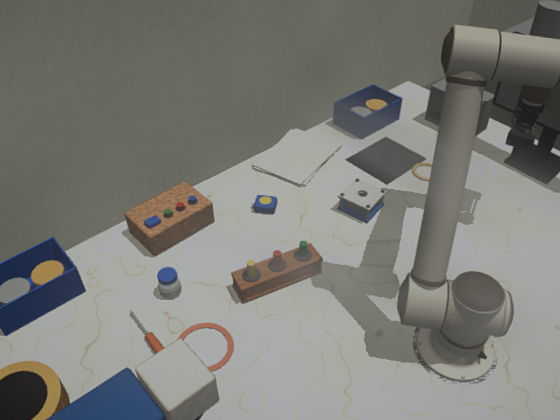

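Top view: the rack runs along (180–265, 230–275), with yellow at (193,247), red at (219,253) and green at (248,261). The fixture hole is at about (365,237). The jar, driver and gaskets are away from the direct path.

```bash
cat >> h.py <<'E'
RNG={'yellow':((22,90,60),(35,255,255)),'red':((170,90,50),(180,255,255)),'green':((45,60,40),(85,255,255))}
def blob(img,col,near,rad):
    h=cv2.cvtColor(img,cv2.COLOR_BGR2HSV); m=cv2.inRange(h,*RNG[col])
    if col=='red': m|=cv2.inRange(h,(0,120,50),(5,255,255))
    k=np.zeros_like(m); cv2.circle(k,tuple(int(v) for v in near),int(rad),255,-1); m&=k
    n,l,st,ce=cv2.connectedComponentsWithStats(m)
    if n<2: return None
    i=1+np.argmax(st[1:,4]); return ce[i],st[i]
E
python3 - <<'E'
from h import *
c=cap('top')
for col,p in(('yellow',(193,247)),('red',(219,253)),('green',(248,261))):
    b=blob(c['img'],col,p,10); print(col,b, ray(c,[b[0]],.109), ray(c,[b[0]],.1))
g=cv2.cvtColor(c['img'],cv2.COLOR_BGR2GRAY)
m=((g[225:250,352:378]<75)*255).astype(np.uint8)
n,l,st,ce=cv2.connectedComponentsWithStats(m); print(st,ce+[352,225])
print(ray(c,[(365,237)],.06))
# rack top mask
h=cv2.cvtColor(c['img'],cv2.COLOR_BGR2HSV); print(h[240,207],h[258,235])
m=cv2.inRange(h,(5,70,60),(20,255,255)); k=np.zeros_like(m);k[222:285,170:275]=255
q=np.argwhere(m&k)[:,::-1]; rc=cv2.minAreaRect(q.astype(np.float32)); print(rc); print(ray(c,cv2.boxPoints(rc),.06))
cv2.imwrite('pics/crop.png',cv2.resize(c['img'][195:290,165:405],None,fx=3.3,fy=3.3,interpolation=cv2.INTER_CUBIC))
E
```

```text
yellow (array([191.6364, 246.3333]), array([187, 242,  10,   9,  66], dtype=int32)) [[0.4954 0.2624 0.109 ]] [[0.4955 0.264  0.1   ]]
red (array([219.1228, 253.193 ]), array([215, 250,   9,   8,  57], dtype=int32)) [[0.4769 0.1861 0.109 ]] [[0.4768 0.1871 0.1   ]]
green (array([247.1455, 260.7636]), array([243, 257,   9,   9,  55], dtype=int32)) [[0.4564 0.1082 0.109 ]] [[0.4563 0.1087 0.1   ]]
[[  0   0  26  25 565]
 [  8   7  11  10  85]] [[364.4407 237.0973]
 [364.8941 236.3529]]
[[ 0.5261 -0.2295  0.06  ]]
[ 15 159  85] [ 14 139  86]
((220.89105224609375, 253.5475616455078), (87.79676055908203, 25.254568099975586), 15.068489074707031)
[[0.4727 0.3175 0.06  ]
 [0.5428 0.3004 0.06  ]
 [0.4787 0.0555 0.06  ]
 [0.4089 0.0736 0.06  ]]
```

View pics/crop.png

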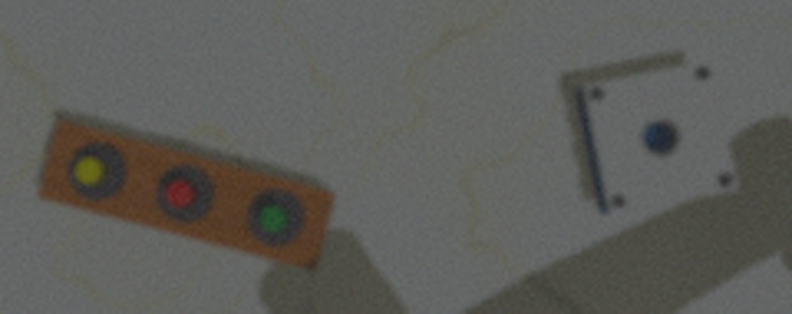

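Call:
apply_moves:
  plan:
    - {"grip": 0.6,"offset": [-4,2.2,0],"spin": 0}
    - {"grip": 0.6,"offset": [-8,4.4,0],"spin": 0}
    - {"grip": 0.6,"offset": [-12,6.6,0],"spin": 0}
    - {"grip": 0.6,"offset": [-16,8.8,0],"spin": 0}
    - {"grip": 0.6,"offset": [-20.4,11,0],"spin": 0}

```text
time_s: 0.65
tcp_pos: [0.3773, -0.4045, 0.2444]
ee_rot: [[-0.932, -0.362, -0.0], [-0.362, 0.932, 0.0], [0.0, 0.0, -1.0]]
wrist_force: [1.9, -0.0, -0.4]
gripper_width: 0.646
gripper_force: 0.0
```

Call:
apply_moves:
  plan:
    - {"grip": 0.6,"offset": [-4,2.2,0],"spin": 0}
    - {"grip": 0.6,"offset": [-8,4.4,0],"spin": 0}
    - {"grip": 0.6,"offset": [-12,6.6,0],"spin": 0}
    - {"grip": 0.6,"offset": [-16,8.8,0],"spin": 0}
    - {"grip": 0.6,"offset": [-20.4,11,0],"spin": 0}

```text
time_s: 1.15
tcp_pos: [0.5276, -0.228, 0.2445]
ee_rot: [[-0.932, -0.362, -0.0], [-0.362, 0.932, 0.0], [0.0, 0.0, -1.0]]
wrist_force: [1.4, -2.0, 0.5]
gripper_width: 0.6
gripper_force: 0.0
```

```bash
python3 - <<'E'
from h import *
s=r.sense();print(s['tcp_pos'],s['ee_rot'],s['time_s'])
c=cap('wrist','w1.png'); print(-c['R'].T@c['t'],c['R'],c['mtx'])
E
```

```text
[ 0.5276 -0.228   0.2445] [[-0.9321 -0.3622 -0.0004]
 [-0.3622  0.9321  0.0001]
 [ 0.0003  0.0003 -1.    ]] 1.15
[ 0.4652 -0.2518  0.3848] [[-0.3618  0.9323 -0.0001]
 [ 0.9039  0.3508  0.2446]
 [ 0.2281  0.0884 -0.9696]] [[370.5109   0.     283.0825]
 [  0.     370.5109 205.3604]
 [  0.       0.       1.    ]]
```

View pics/w1.png

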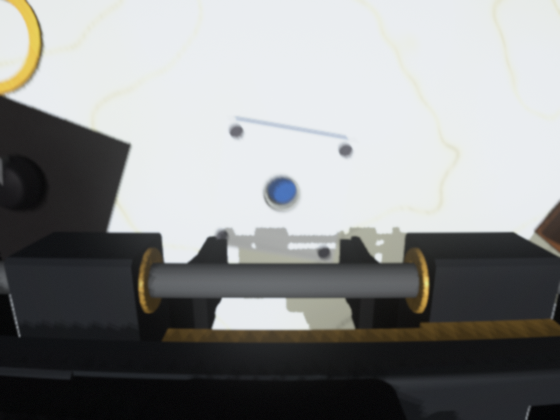

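The wrist view shows the guide hole at about (282,192), with the ring as a thin grey rim and the blue base through its bore. The plate screws are at (236,131), (345,150) and (323,252).

```bash
cat >> h.py <<'E'
def hole(c,near,zp=.06):
    """guide hole centre: ellipse fit of dark/blue area vs white plate"""
    x,y=near; w=32; p=c['img'][y-w:y+w,x-w:x+w]; out=[]
    h=cv2.cvtColor(p,cv2.COLOR_BGR2HSV)
    for nm,m in(('hole',(p.min(2)<195)),('blue',(h[...,1]>90))):
        cs,_=cv2.findContours(m.astype(np.uint8)*255,cv2.RETR_EXTERNAL,cv2.CHAIN_APPROX_NONE)
        cs=[k for k in cs if len(k)>20]
        k=max(cs,key=lambda k:cv2.contourArea(k)); q=k.reshape(-1,2)+[x-w,y-w]
        P=ray(c,q,zp if nm=='hole' else zp-.008)[:,:2]
        (cx,cy),(a,b),_=cv2.fitEllipse(P.astype(np.float32)*1000); out.append((nm,cx,cy,a,b))
    return out
E
python3 - <<'E'
from h import *
c=cap('wrist'); print(hole(c,(282,192)))
print(c['img'][192,255:312].tolist())
cv2.imwrite('pics/w1c.png',cv2.resize(c['img'][160:225,240:325],None,fx=7,fy=7,interpolation=cv2.INTER_CUBIC))
d=c['depth']; print(d[192,262:304:3])
E
```

```text
[('hole', 530.2227783203125, -229.91995239257812, 32.077232360839844, 32.871036529541016), ('blue', 529.1174926757812, -229.5779266357422, 22.329072952270508, 24.50060272216797)]
[[241, 238, 235], [241, 238, 235], [240, 238, 234], [240, 237, 234], [237, 235, 232], [229, 227, 223], [202, 200, 196], [167, 167, 163], [152, 154, 150], [165, 167, 163], [179, 182, 177], [175, 177, 173], [153, 155, 151], [124, 125, 120], [106, 103, 100], [101, 95, 90], [106, 93, 85], [120, 95, 81], [142, 101, 80], [158, 107, 79], [167, 111, 79], [172, 112, 79], [176, 114, 78], [177, 114, 77], [177, 114, 77], [178, 115, 79], [174, 113, 79], [171, 113, 81], [166, 112, 83], [154, 110, 85], [140, 107, 89], [126, 106, 95], [120, 111, 103], [126, 124, 119], [150, 151, 147], [177, 179, 174], [190, 193, 188], [189, 191, 187], [180, 182, 178], [185, 186, 182], [210, 208, 204], [231, 228, 226], [238, 235, 232], [240, 237, 234], [240, 238, 234], [240, 238, 234], [240, 238, 234], [241, 238, 235], [241, 238, 235], [241, 238, 235], [241, 238, 235], [240, 238, 235], [241, 238, 235], [240, 238, 234], [240, 238, 234], [240, 238, 235], [240, 238, 235]]
[0.3322 0.3409 0.3416 0.3504 0.3819 0.3827 0.3824 0.3815 0.3535 0.3443
 0.3393 0.3324 0.3318 0.3319]
```

View pics/w1c.png

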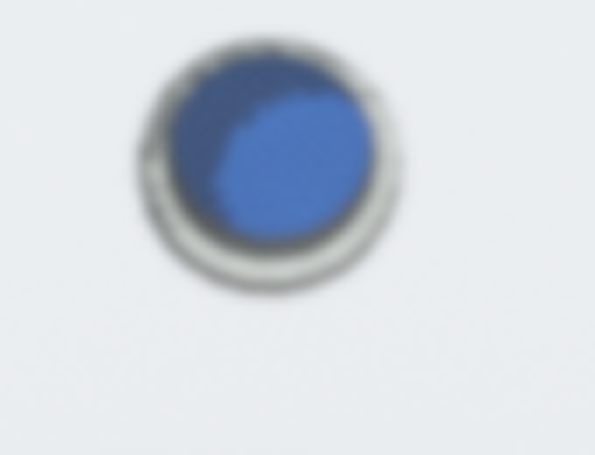

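The zoom shows the guide hole with the ring's bore concentric, a bit over 2/3 of its width. It doesn't settle the size, so I'll try the plugs. Next, to the red plug.

Call:
apply_moves:
  plan:
    - {"grip": 0.6,"offset": [-1,4,0],"spin": 0}
    - {"grip": 0.6,"offset": [-2,8,0],"spin": 0}
    - {"grip": 0.6,"offset": [-3,12.2,0],"spin": 0}
    - {"grip": 0.6,"offset": [-4,16.2,0],"spin": 0}
    - {"grip": 0.6,"offset": [-5.1,20.2,0],"spin": 0}

```text
time_s: 1.75
tcp_pos: [0.5005, -0.0217, 0.2444]
ee_rot: [[-0.932, -0.362, -0.0], [-0.362, 0.932, 0.0], [0.0, 0.0, -1.0]]
wrist_force: [0.8, -0.6, 0.8]
gripper_width: 0.6
gripper_force: 0.0
```

Call:
apply_moves:
  plan:
    - {"grip": 0.6,"offset": [-1,4,0],"spin": 0}
    - {"grip": 0.6,"offset": [-2,8,0],"spin": 0}
    - {"grip": 0.6,"offset": [-3,12.2,0],"spin": 0}
    - {"grip": 0.6,"offset": [-4,16.2,0],"spin": 0}
    - {"grip": 0.6,"offset": [-5.2,20.2,0],"spin": 0}

```text
time_s: 2.25
tcp_pos: [0.4758, 0.1854, 0.2446]
ee_rot: [[-0.932, -0.362, -0.0], [-0.362, 0.932, -0.0], [0.0, 0.0, -1.0]]
wrist_force: [0.7, -0.9, 0.4]
gripper_width: 0.6
gripper_force: 0.0
```

```bash
python3 - <<'E'
from h import *
s=r.sense();print(s['tcp_pos'],s['time_s'])
c=cap('wrist','w2.png')
def px(P): return cv2.projectPoints(np.float64(P),cv2.Rodrigues(c['R'])[0],c['t'],c['mtx'],c['dist_coeffs'])[0].ravel()
for col,P in(('red',(.477,.1865,.109)),('yellow',(.497,.264,.109)),('green',(.4565,.1085,.109))):
    p=px(P); b=blob(c['img'],col,p,30); print(col,p,b,b and ray(c,[b[0]],.109))
E
```

```text
[0.4758 0.1854 0.2446] 2.25
red [283.4683 203.6588] (array([285.4388, 201.4501]), array([270, 182,  32,  38, 891], dtype=int32)) [[0.4748 0.1873 0.109 ]]
yellow [364.5075 260.1756] (array([370.3607, 249.1803]), array([362, 234,  16,  26, 122], dtype=int32)) [[0.4868 0.2645 0.109 ]]
green [195.3197 141.6292] (array([199.096 , 141.7307]), array([181, 128,  37,  30, 906], dtype=int32)) [[0.4556 0.1112 0.109 ]]
```

View pics/w2.png

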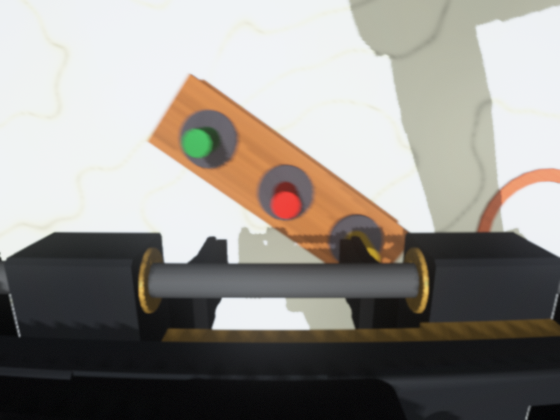

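The wrist view shows red's top at (286,205) over its collar at (286,191), and green at (197,143). Yellow is partly behind the finger. I'll fit the collar discs at z = 0.065.

```bash
cat >> h.py <<'E'
def px(c,P): return cv2.projectPoints(np.float64(P),cv2.Rodrigues(c['R'])[0],c['t'],c['mtx'],c['dist_coeffs'])[0].ravel()
def collar(c,P,z=.065,rad=.025):
    """circle of known radius fitted to the collar edge (boundary of dark low-saturation area) near P"""
    from scipy.optimize import least_squares
    h=cv2.cvtColor(c['img'],cv2.COLOR_BGR2HSV)
    m=((h[...,1]<110)&(h[...,2]<140)).astype(np.uint8)*255
    m=cv2.morphologyEx(m,cv2.MORPH_OPEN,np.ones((3,3)))
    q=np.concatenate([k.reshape(-1,2) for k in cv2.findContours(m,cv2.RETR_EXTERNAL,cv2.CHAIN_APPROX_NONE)[0]])
    X=ray(c,q,z)[:,:2]; d=np.linalg.norm(X-P[:2],axis=1); X=X[abs(d-rad)<.006]
    f=least_squares(lambda p:np.linalg.norm(X-p[:2],axis=1)-p[2],[*P[:2],rad],loss='soft_l1',f_scale=.0005)
    return f.x*1000,len(X)
E
python3 - <<'E'
from h import *
c=cap('wrist')
print(collar(c,(.4769,.1865)),collar(c,(.4567,.109)))
print(ray(c,[(286,206),(197,143)],.109))
c=cap('top'); print(collar(c,(.4769,.1865)))
E
```

```text
(array([476.9672, 186.1325,  24.0211]), 148) (array([457.3968, 107.9798,  24.2193]), 161)
[[0.479  0.1941 0.109 ]
 [0.4583 0.1151 0.109 ]]
(array([476.9, 186.5,  25. ]), 0)
```

```bash
python3 - <<'E'
from h import *
for i in range(2):
    c=cap('wrist');print(r.sense()['tcp_pos'],-c['R'].T@c['t']);print(ray(c,[(286,206)],.109),ray(c,[(285.44,201.45)],.109),px(c,(.477,.1865,.109)))
    b=blob(c['img'],'red',(286,202),30);print(b,collar(c,(.4769,.1865)))
E
```

```text
[0.4762 0.1847 0.2442] [0.414  0.1619 0.3845]
[[0.4782 0.1894 0.109 ]] [[0.475  0.1877 0.109 ]] [283.0179 203.193 ]
(array([282.5082, 199.8353]), array([268, 181,  30,  37, 850], dtype=int32)) (array([476.9759, 186.1084,  24.0714]), 151)
[0.4763 0.1839 0.2442] [0.414  0.1609 0.3845]
[[0.4782 0.1882 0.109 ]] [[0.475  0.1864 0.109 ]] [284.5579 203.8358]
(array([284.0047, 200.3828]), array([270, 181,  30,  38, 849], dtype=int32)) (array([476.9161, 186.1066,  24.048 ]), 148)
```

Call:
apply_moves:
  plan:
    - {"grip": 0.6,"offset": [-0.1,0.1,4],"spin": 0}
    - {"grip": 0.6,"offset": [-0.1,0.1,8],"spin": 0}
    - {"grip": 0.6,"offset": [-0.1,0.1,12],"spin": 0}
    - {"grip": 0.6,"offset": [-0.1,0.1,15],"spin": 0}
    - {"grip": 0.6,"offset": [-0.1,0.1,15],"spin": 0}

```text
time_s: 3.0
tcp_pos: [0.4748, 0.1822, 0.0908]
ee_rot: [[-0.933, -0.359, -0.008], [-0.359, 0.933, -0.006], [0.01, -0.002, -1.0]]
wrist_force: [-0.6, -0.8, 0.7]
gripper_width: 0.597
gripper_force: 0.0
```

Call:
apply_moves:
  plan:
    - {"grip": 0.15,"offset": [0,0,0],"spin": 0}
    - {"grip": 0.15,"offset": [0,0,0],"spin": 0}
    - {"grip": 0.15,"offset": [0,0,0],"spin": 0}
    - {"grip": 0.15,"offset": [0,0,0],"spin": 0}
    - {"grip": 0.15,"offset": [0,0,0],"spin": 0}

```text
time_s: 3.5
tcp_pos: [0.4776, 0.1859, 0.0955]
ee_rot: [[-0.932, -0.362, 0.002], [-0.362, 0.932, 0.001], [-0.002, 0.001, -1.0]]
wrist_force: [-0.2, 0.3, 3.6]
gripper_width: 0.241
gripper_force: 30.0
```

Call:
apply_moves:
  plan:
    - {"grip": 0.15,"offset": [0,0,-1.5],"spin": 0}
    - {"grip": 0.15,"offset": [0,0,-4],"spin": 0}
    - {"grip": 0.15,"offset": [0,0,-7],"spin": 0}
    - {"grip": 0.15,"offset": [0,0,-9],"spin": 0}
    - {"grip": 0.15,"offset": [0,0,-10],"spin": 0}

```text
time_s: 4.0
tcp_pos: [0.4775, 0.1859, 0.1962]
ee_rot: [[-0.932, -0.362, 0.002], [-0.362, 0.932, 0.002], [-0.003, 0.001, -1.0]]
wrist_force: [0.7, 0.3, -2.5]
gripper_width: 0.245
gripper_force: 30.0
```

Call:
apply_moves:
  plan:
    - {"grip": 0.15,"offset": [0.5,-2,0],"spin": 0}
    - {"grip": 0.15,"offset": [1.5,-6,0],"spin": 0}
    - {"grip": 0.15,"offset": [2.5,-10,0],"spin": 0}
    - {"grip": 0.15,"offset": [3.5,-14,0],"spin": 0}
    - {"grip": 0.15,"offset": [4.5,-18,0],"spin": 0}

```text
time_s: 4.5
tcp_pos: [0.4995, -0.0, 0.1935]
ee_rot: [[-0.932, -0.363, -0.002], [-0.363, 0.932, -0.0], [0.002, 0.001, -1.0]]
wrist_force: [0.7, 0.4, -2.5]
gripper_width: 0.245
gripper_force: 30.0
```

Call:
apply_moves:
  plan:
    - {"grip": 0.15,"offset": [1.2,-4.5,0],"spin": 0}
    - {"grip": 0.15,"offset": [2.4,-9,0],"spin": 0}
    - {"grip": 0.15,"offset": [3.6,-14,0],"spin": 0}
    - {"grip": 0.15,"offset": [4.6,-18,0],"spin": 0}
    - {"grip": 0.15,"offset": [5.3,-20.5,0],"spin": 0}

```text
time_s: 5.0
tcp_pos: [0.5246, -0.2114, 0.1931]
ee_rot: [[-0.933, -0.36, -0.003], [-0.36, 0.933, 0.001], [0.002, 0.001, -1.0]]
wrist_force: [0.4, 1.1, -3.8]
gripper_width: 0.246
gripper_force: 30.0
```

Call:
apply_moves:
  plan:
    - {"grip": 0.15,"offset": [0.1,-1,0],"spin": 0}
    - {"grip": 0.15,"offset": [0.1,-2,0],"spin": 0}
    - {"grip": 0.15,"offset": [0.1,-2,0],"spin": 0}
    - {"grip": 0.15,"offset": [0.1,-2,0],"spin": 0}
    - {"grip": 0.15,"offset": [0.1,-2,0],"spin": 0}

```text
time_s: 5.5
tcp_pos: [0.5317, -0.2266, 0.1946]
ee_rot: [[-0.932, -0.364, -0.0], [-0.364, 0.932, 0.0], [0.0, 0.0, -1.0]]
wrist_force: [-0.1, 0.1, -3.2]
gripper_width: 0.241
gripper_force: 30.0
```

```bash
python3 - <<'E'
from h import *
s=r.sense();print(s['tcp_pos'],s['ee_rot'],s['wrist_force'],s['gripper_force'])
c=cap('wrist','w3.png')
c=cap('wrist'); print(r.sense()['tcp_pos'])
E
```

```text
[ 0.5317 -0.2266  0.1946] [[-0.9315 -0.3637 -0.0002]
 [-0.3637  0.9315  0.0004]
 [ 0.0001  0.0004 -1.    ]] [-0.1148  0.1262 -3.1554] 30.00184511882253
[ 0.5317 -0.2268  0.1947]
```

View pics/w3.png

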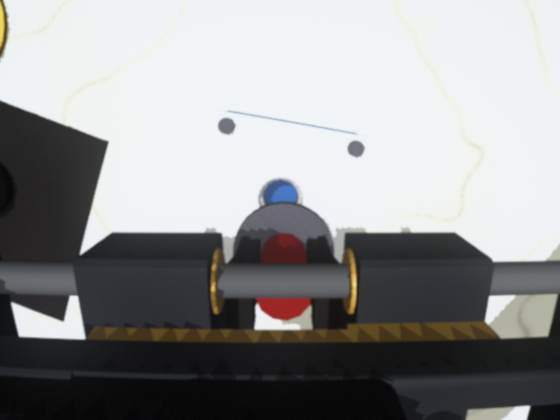

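The wrist view shows the red plug held upright: its collar arc runs from (283,202) at the top down to row 235, with the hole at (281,195) just in front. Next I'll measure the plug's position in the hand.

```bash
cat >> h.py <<'E'
def inhand(c,tcp,dz=.0305,rowmax=230):
    """collar centre of the held plug minus TCP (mm, world axes), radius fixed 24.1 (as fitted on the hanging one)"""
    from scipy.optimize import least_squares
    P=np.array(tcp); z=P[2]-dz; h=cv2.cvtColor(c['img'],cv2.COLOR_BGR2HSV)
    m=((h[...,1]<110)&(h[...,2]<140)).astype(np.uint8)*255; m[rowmax:]=0
    m=cv2.morphologyEx(m,cv2.MORPH_OPEN,np.ones((3,3)))
    cs=cv2.findContours(m,cv2.RETR_EXTERNAL,cv2.CHAIN_APPROX_NONE)[0]
    q=np.concatenate([k.reshape(-1,2) for k in cs]); q=q[q[:,1]<rowmax-3]
    X=ray(c,q,z)[:,:2]; X=X[abs(np.linalg.norm(X-P[:2],axis=1)-.0245)<.006]
    out=[]
    for z0 in (.0243,None):
        g=(lambda p:np.linalg.norm(X-p[:2],axis=1)-(z0 or p[2]))
        f=least_squares(g,[*P[:2],.0245],loss='soft_l1',f_scale=.0005).x; out.append((f-[*P[:2],0])*1000)
    return out,len(X)
E
python3 - <<'E'
from h import *
for i in range(2):
    c=cap('wrist');t=r.sense()['tcp_pos'];print(t,*inhand(c,t),inhand(c,t,rowmax=222))
E
```

```text
[ 0.5318 -0.227   0.1947] [array([-1.1719,  0.0566, 24.5   ]), array([-2.4592, -0.4098, 23.1163])] 100 ([array([-1.175 , -0.0996, 24.5   ]), array([-2.6772, -0.6424, 22.857 ])], 84)
[ 0.5317 -0.2271  0.1947] [array([-1.1788, -0.0734, 24.5   ]), array([-2.5366, -0.5333, 23.0621])] 105 ([array([-1.1599, -0.3142, 24.5   ]), array([-2.8025, -0.8669, 22.7353])], 89)
```

Call:
apply_moves:
  plan:
    - {"grip": 0.15,"offset": [0.15,-0.25,1.5],"spin": 0}
    - {"grip": 0.15,"offset": [0.15,-0.25,3.5],"spin": 0}
    - {"grip": 0.15,"offset": [0.15,-0.25,4.8],"spin": 0}
    - {"grip": 0.15,"offset": [0.15,-0.25,5.2],"spin": 0}
    - {"grip": 0.15,"offset": [0.15,-0.25,5.2],"spin": 0}

```text
time_s: 6.2
tcp_pos: [0.5311, -0.2306, 0.1421]
ee_rot: [[-0.932, -0.363, -0.001], [-0.363, 0.932, -0.0], [0.001, 0.0, -1.0]]
wrist_force: [-0.5, 0.9, -2.2]
gripper_width: 0.242
gripper_force: 30.0
```

Call:
apply_moves:
  plan:
    - {"grip": 0.15,"offset": [0,0,0],"spin": 0}
    - {"grip": 0.15,"offset": [0,0,0.2],"spin": 0}
    - {"grip": 0.15,"offset": [0,0,0.4],"spin": 0}
    - {"grip": 0.15,"offset": [0,0,0.6],"spin": 0}
    - {"grip": 0.15,"offset": [0,0,0.6],"spin": 0}

```text
time_s: 6.7
tcp_pos: [0.531, -0.2306, 0.1363]
ee_rot: [[-0.932, -0.362, -0.001], [-0.362, 0.932, 0.0], [0.0, 0.0, -1.0]]
wrist_force: [-0.1, 0.1, -2.4]
gripper_width: 0.24
gripper_force: 30.0
```

Call:
apply_moves:
  plan:
    - {"grip": 0.15,"offset": [-0.03,0.06,0.1],"spin": 0}
    - {"grip": 0.15,"offset": [-0.03,0.06,0.2],"spin": 0}
    - {"grip": 0.15,"offset": [-0.03,0.06,0.3],"spin": 0}
    - {"grip": 0.15,"offset": [-0.03,0.06,0.4],"spin": 0}
    - {"grip": 0.15,"offset": [-0.03,0.06,0.5],"spin": 0}

```text
time_s: 7.2
tcp_pos: [0.5312, -0.23, 0.1315]
ee_rot: [[-0.932, -0.362, -0.0], [-0.362, 0.932, 0.0], [0.0, 0.0, -1.0]]
wrist_force: [-0.6, 1.0, -2.7]
gripper_width: 0.245
gripper_force: 30.0
```

Call:
apply_moves:
  plan:
    - {"grip": 0.15,"offset": [0,0,0.05],"spin": 0}
    - {"grip": 0.15,"offset": [0,0,0.1],"spin": 0}
    - {"grip": 0.15,"offset": [0,0,0.15],"spin": 0}
    - {"grip": 0.15,"offset": [0,0,0.2],"spin": 0}
    - {"grip": 0.15,"offset": [0,0,0.2],"spin": 0}

```text
time_s: 7.7
tcp_pos: [0.5312, -0.23, 0.1294]
ee_rot: [[-0.932, -0.362, -0.0], [-0.362, 0.932, 0.0], [0.0, 0.0, -1.0]]
wrist_force: [0.5, -0.1, -2.3]
gripper_width: 0.243
gripper_force: 30.0
```

Call:
apply_moves:
  plan:
    - {"grip": 0.15,"offset": [0,0,0.05],"spin": 0}
    - {"grip": 0.15,"offset": [0,0,0.1],"spin": 0}
    - {"grip": 0.15,"offset": [0,0,0.15],"spin": 0}
    - {"grip": 0.15,"offset": [0,0,0.2],"spin": 0}
    - {"grip": 0.15,"offset": [0,0,0.2],"spin": 0}

```text
time_s: 8.2
tcp_pos: [0.5312, -0.23, 0.1274]
ee_rot: [[-0.932, -0.362, -0.0], [-0.362, 0.932, 0.0], [0.0, 0.0, -1.0]]
wrist_force: [-0.8, 0.3, -2.1]
gripper_width: 0.242
gripper_force: 30.0
```

Call:
apply_moves:
  plan:
    - {"grip": 0.15,"offset": [0,0,0.05],"spin": 0}
    - {"grip": 0.15,"offset": [0,0,0.1],"spin": 0}
    - {"grip": 0.15,"offset": [0,0,0.15],"spin": 0}
    - {"grip": 0.15,"offset": [0,0,0.15],"spin": 0}

```text
time_s: 8.6
tcp_pos: [0.5312, -0.23, 0.1259]
ee_rot: [[-0.932, -0.362, -0.0], [-0.362, 0.932, 0.0], [0.0, 0.0, -1.0]]
wrist_force: [-0.6, 0.8, -2.5]
gripper_width: 0.248
gripper_force: 30.0
```

Call:
apply_moves:
  plan:
    - {"grip": 0.15,"offset": [0,0,0.1],"spin": 0}
    - {"grip": 0.15,"offset": [0,0,0.2],"spin": 0}
    - {"grip": 0.15,"offset": [0,0,0.3],"spin": 0}
    - {"grip": 0.15,"offset": [0,0,0.4],"spin": 0}
    - {"grip": 0.15,"offset": [0,0,0.4],"spin": 0}

```text
time_s: 9.1
tcp_pos: [0.5312, -0.23, 0.1218]
ee_rot: [[-0.932, -0.362, -0.0], [-0.362, 0.932, 0.0], [0.0, 0.0, -1.0]]
wrist_force: [0.0, -0.0, -3.7]
gripper_width: 0.244
gripper_force: 30.0
```

```bash
python3 - <<'E'
from h import *
print(r.sense()['wrist_force'])
c=cap('side'); i=c['img']; cv2.imwrite('pics/s1.png',cv2.resize(i[130:240,300:430],None,fx=5,fy=5,interpolation=cv2.INTER_CUBIC))
E
```

```text
[ 0.014  -0.0442 -3.6635]
```

View pics/s1.png

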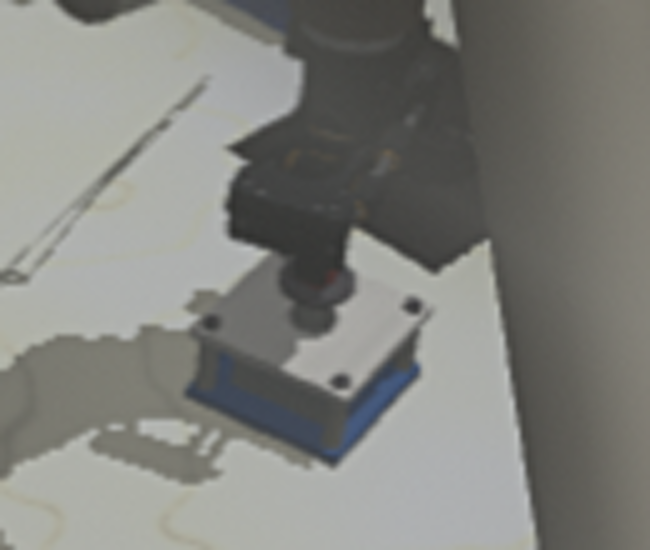

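The side view shows the plug upright in the hole with its collar about 25 mm above the plate, so the foot is already inside the ring with no force. Continuing down gently.

Call:
apply_moves:
  plan:
    - {"grip": 0.15,"offset": [0,0,0.2],"spin": 0}
    - {"grip": 0.15,"offset": [0,0,0.5],"spin": 0}
    - {"grip": 0.15,"offset": [0,0,0.8],"spin": 0}
    - {"grip": 0.15,"offset": [0,0,1.0],"spin": 0}
    - {"grip": 0.15,"offset": [0,0,1.0],"spin": 0}

```text
time_s: 9.65
tcp_pos: [0.5312, -0.23, 0.1115]
ee_rot: [[-0.932, -0.362, -0.001], [-0.362, 0.932, 0.0], [0.0, 0.0, -1.0]]
wrist_force: [-0.7, -0.6, -2.6]
gripper_width: 0.243
gripper_force: 30.0
```

Call:
apply_moves:
  plan:
    - {"grip": 0.15,"offset": [0,0,0.2],"spin": 0}
    - {"grip": 0.15,"offset": [0,0,0.5],"spin": 0}
    - {"grip": 0.15,"offset": [0,0,0.8],"spin": 0}
    - {"grip": 0.15,"offset": [0,0,1.1],"spin": 0}
    - {"grip": 0.15,"offset": [0,0,1.2],"spin": 0}

```text
time_s: 10.15
tcp_pos: [0.5311, -0.23, 0.0996]
ee_rot: [[-0.932, -0.362, -0.0], [-0.362, 0.932, 0.0], [0.0, 0.0, -1.0]]
wrist_force: [-1.6, 0.3, -1.8]
gripper_width: 0.243
gripper_force: 30.0
```

Call:
apply_moves:
  plan:
    - {"grip": 0.15,"offset": [0,0,0.1],"spin": 0}
    - {"grip": 0.15,"offset": [0,0,0.2],"spin": 0}
    - {"grip": 0.15,"offset": [0,0,0.3],"spin": 0}
    - {"grip": 0.15,"offset": [0,0,0.35],"spin": 0}
    - {"grip": 0.15,"offset": [0,0,0.4],"spin": 0}

```text
time_s: 10.65
tcp_pos: [0.5312, -0.23, 0.0961]
ee_rot: [[-0.932, -0.362, -0.0], [-0.362, 0.932, 0.0], [0.0, 0.0, -1.0]]
wrist_force: [-2.0, 0.5, -2.0]
gripper_width: 0.241
gripper_force: 30.0
```

Call:
apply_moves:
  plan:
    - {"grip": 0.15,"offset": [0,0,0.05],"spin": 0}
    - {"grip": 0.15,"offset": [0,0,0.05],"spin": 0}

```text
time_s: 10.85
tcp_pos: [0.5312, -0.23, 0.0957]
ee_rot: [[-0.932, -0.362, -0.0], [-0.362, 0.932, -0.0], [0.0, 0.0, -1.0]]
wrist_force: [-1.8, 1.7, -0.6]
gripper_width: 0.24
gripper_force: 30.0
```

Call:
apply_moves:
  plan:
    - {"grip": 0.15,"offset": [0,0,0.05],"spin": 0}
    - {"grip": 0.6,"offset": [0,0,0.05],"spin": 0}
    - {"grip": 0.6,"offset": [0,0,0.05],"spin": 0}
    - {"grip": 0.6,"offset": [0,0,0.05],"spin": 0}
    - {"grip": 0.6,"offset": [0,0,0.05],"spin": 0}

```text
time_s: 11.35
tcp_pos: [0.5319, -0.2302, 0.0952]
ee_rot: [[-0.932, -0.362, 0.001], [-0.362, 0.932, -0.0], [-0.001, -0.001, -1.0]]
wrist_force: [-0.2, -0.4, -0.7]
gripper_width: 0.522
gripper_force: 0.0
```

Call:
apply_moves:
  plan:
    - {"grip": 0.6,"offset": [0,0,-3],"spin": 0}
    - {"grip": 0.6,"offset": [0,0,-6],"spin": 0}
    - {"grip": 0.6,"offset": [0,0,-10],"spin": 0}
    - {"grip": 0.6,"offset": [0,0,-14],"spin": 0}
    - {"grip": 0.6,"offset": [0,0,-14],"spin": 0}

```text
time_s: 11.85
tcp_pos: [0.5347, -0.2312, 0.242]
ee_rot: [[-0.932, -0.363, 0.014], [-0.363, 0.932, -0.004], [-0.011, -0.009, -1.0]]
wrist_force: [0.4, 0.1, 0.2]
gripper_width: 0.6
gripper_force: 0.0
```

Call:
apply_moves:
  plan:
    - {"grip": 0.6,"offset": [0,0,0],"spin": 0}
    - {"grip": 0.6,"offset": [0,0,0],"spin": 0}
    - {"grip": 0.6,"offset": [0,0,0],"spin": 0}

```text
time_s: 12.15
tcp_pos: [0.5306, -0.2298, 0.2335]
ee_rot: [[-0.932, -0.362, -0.003], [-0.362, 0.932, 0.001], [0.002, 0.002, -1.0]]
wrist_force: [-0.1, -0.1, -0.5]
gripper_width: 0.601
gripper_force: 0.0
```

```bash
python3 - <<'E'
from h import *
c=cap('wrist','w4.png'); print(r.sense()['tcp_pos'])
for z in(.065,.070,.104): print(z,collar(c,(.5302,-.2299),z))
p=px(c,(.5302,-.2299,.065)).astype(int);d=c['depth'];o=-c['R'].T@c['t'];b=blob(c['img'],'red',px(c,(.5302,-.2299,.109)),30);print(b)
v,u=np.mgrid[150:230,240:330]; q=np.c_[u.ravel(),v.ravel()]; k=d[v,u].ravel()
n=cv2.undistortPoints(q.reshape(-1,1,2).astype(float),c['mtx'],c['dist_coeffs']).reshape(-1,2)
X=(np.c_[n,np.ones(len(n))]*k[:,None]-c['t'])@c['R']; rr=np.linalg.norm(X[:,:2]-[.5302,-.2299],axis=1)
for lo,hi in((0,.009),(.015,.022),(.03,.04)): s=X[(rr>lo)&(rr<hi)&(k>0)];print(lo,np.median(s[:,2]),len(s))
E
```

```text
[ 0.5308 -0.2299  0.2336]
0.065 (array([ 530.3557, -229.7306,   23.6139]), 148)
0.07 (array([ 529.4001, -230.1063,   23.2595]), 145)
0.104 (array([ 522.5867, -232.7807,   20.6368]), 104)
(array([282.5773, 202.1691]), array([268, 183,  31,  38, 899], dtype=int32))
0 0.10899477846966935 452
0.015 0.06502547757824237 857
0.03 0.060055101205949854 2474
```

View pics/w4.png

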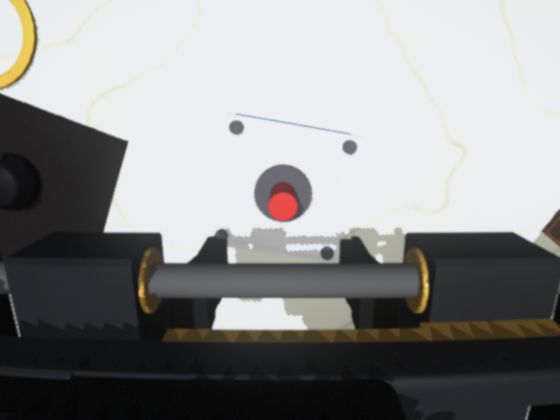

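The wrist view shows the red plug upright, with its collar at (283,192) flat on the plate. Depth gives 65 mm at the collar top and 109 mm at the handle top, which is the home height. The arm is clear and the other two plugs never left the rack.

```bash
python3 -c "
from station import r
print(r.finish_job())"
```

```text
the job is handed in; nothing more can be done
None
```

The 26 (red) plug passed the ring on the first try, so the bore is 27.2 mm; it is standing fully home in the fixture, the 22 and 18 plugs are still in the rack, and the job is handed in (no verdict was returned).

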